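Knock the proud latch pin of a crane hook flush

TASK

Two crane hooks are bolted on their boards; on one of them the latch's spring pin still stands well proud of the latch ear, on the other it is already flush. Take the mallet by its handle and knock the proud pin down with brisk blows of the mallet's face, not a slow push, until it is flush with the ear. Then stand the mallet upright on its rubber mat again; keep the gripper off both hooks, keep the mallet off the sound one, and leave the other things where they lie.

Things in the scene. Friction and masses are not known exactly. Their poses are not given: they have to be found in the camera images.
- hook_a: one of two identical dark-steel crane hooks, 245 x 130 mm, lying on its side, bolted on a plywood board (250 x 140 x 10 mm) fixed to the shelf. Origin: at shelf level (z = 0) straight below its latch pin's axis; x along the shank to the eye, y to the hook's tip, z up. All of it lies below 72 mm except a proud pin (highest: the bolt through the eye, 85 mm from the pin)
- hook_b: the other of the two identical hooks, same sizes and axes
- ear_a (a point): hook_a: centre of the flat top of the latch arm's round ear (32 mm across), 66 mm above the shelf, on the pin's axis; the steel round it lies at least 3 mm lower (hook neck 7 mm lower)
- ear_b (a point): hook_b: the same point
- pin_a (a joint): hook_a: how far its slotted spring pin (14 mm across, bright steel, upright in the ear) is driven down, m: 0 = stands 24.6 mm above the ear, 0.024 = fully home, flush (0.6 mm above the ear; it goes no deeper). Stays where driven; about 10 N of friction, a little more when fast. At the start one of the two pins stands 16 to 24 mm too high, the other is home
- pin_b (a joint): hook_b: the same for its pin
- pin_a_top (a point): hook_a: centre of the top end of its pin
- pin_b_top (a point): hook_b: centre of the top end of its pin
- mallet: copper-faced mallet, about 0.6 kg, standing on one face: upright round head 42 mm across, 72 mm tall, flat copper faces at both ends, and a level wooden handle. Origin: centre of the lower face; z up along the head; handle towards -x, its axis 36 mm above the face, 22 mm wide (y), 28 mm high (z), ending 174 mm from the head's axis. Centre of mass about 10 mm from the head's axis
- mallet_grip (a point): point on the axis of the mallet's handle where it is well held, 55 mm from the head's axis and 36 mm above the lower face; fingers close across the handle's 22 mm width
- mat: square black rubber mat, 180 x 180 x 4 mm, fixed to the shelf; origin at the centre of its underside (z = 0)
- washers: loose stack of copper washers, 38 mm across, 16 mm high; bystander
- grommet: loose black rubber grommet, 42 mm across, 17 mm high; bystander
- spring_scale: loose steel spring scale with ring and hook, 190 mm long, 28 mm thick; bystander
- spare_latch: loose forged steel latch arm, 92 mm long, 24 mm high at its eye; bystander
- bin: fixed grey parts bin, 220 x 260 x 110 mm, under a closed safety-orange hinged steel lid with a knob; origin at the centre of its underside; bystander
Not all that is in view belongs to the job. Of the things that look like the mallet, the smaller one is meant.

How it is judged (in metres and radians):
On the way, in this order (a step that is already met when the one before it is completed fails the run):
1. the mallet is lifted clear of the mat (z of mallet in the frame of mat above 0.03 m), for 0.1 s.
2. a blow: the mallet drives the proud pin down at more than 60 mm/s (velocity of joint pin_a above 0.06 m/s and contact force between mallet and hook_a above 1 N).
At the end, for the whole second after the job is handed in: the pin that stood proud is driven to within 2 mm of fully home, the other pin is still home, and the mallet stands upright (within 0.1 rad), at rest, with its head on the rubber mat (head's axis at most 78 mm from the mat's middle along each of its sides) (value of joint each of pin_a, pin_b above 0.022 m and x of mallet in the frame of mat between -0.078 and 0.078 m and y of mallet in the frame of mat between -0.078 and 0.078 m and z of mallet in the frame of mat below 0.008 m and angle between mallet's own z axis and vertical below 0.1 rad and linear speed of mallet below 0.02 m/s); the robot touches nothing.
It fails at once if the mallet strikes the hook whose pin is already flush (contact force between mallet and hook_b above 2 N).
It fails at once if the robot itself touches a hook or its pin (contact force between any of the arm, the fingers and hook_a above 3 N or contact force between any of the arm, the fingers and hook_b above 3 N).
It fails at once if a bystander is shoved more than 25 mm (distance of any of washers, grommet, spring_scale, spare_latch from where it was at the start of the episode above 0.025 m).
It also fails if it takes over 51 s, if anything falls off the work surface, if the arm or the gripper's body presses on something with over 40 N, if the wrist force passes 120 N, or if a joint passes its speed limit or range.

ROBOT

A 6-joint arm with a two-finger parallel gripper is mounted at the origin on the work surface. World frame = base frame: x ahead of the robot, y to its left, z up, the work surface at z = 0. Lengths are in mm, angles in degrees, forces in N, time in s.
With the tool pointing down it reaches from about 350 to 875 mm from the base axis. Payload 4.2 kg.
Tool frame: the origin (TCP) lies between the finger pads; the fingertips stand manip.tip_reach ahead of it and the grasp point (between the pads) lies 3 mm ahead of it (manip.tip_reach is the distance from the TCP to the fingertips, in mm); z points along the fingers, y is the direction in which the jaws open and shut (so a half turn about z gives the same grasp; the last joint's range is limited). The gripper opens to 87 mm and grips with 3 to 60 N. Pads are 19 mm wide; open, the fingers measure 117 mm over their backs; the gripper's body (75 mm by 190 mm) begins 51 mm behind the grasp point.
Start: joints at [-48.323, 22.042, 0.453, 0, -68.411, -14.817], TCP at [282.396, -557.541, 244.55] pointing down, gripper open.
Joint ranges: [-179.83, 179.83], [-69.29, 118.12], [-61.27, 80.66], [-181.25, 117.63], [-171.15, -9.14], [-177.46, 177.46]. Speed limits (degrees/s): [159.86, 159.86, 180, 180, 180, 180].

INTERFACE

Orientations are given as [roll, pitch, yaw] about the fixed x, y, z axes, in that order (R = Rz(yaw) Ry(pitch) Rx(roll)).
In Python, from bench import manip gives the robot as it stands. The module is installed in compiled form; this text tells all that it offers. Calls block until the motion is done:
- manip.reach(position, orientation): joint-space move of the TCP to a pose.
- manip.servo_line(position, frame=None, velocity=150, guard=None): straight line of the TCP; frame=None keeps the orientation; velocity is the mean speed in mm/s. With guard (N) it stops when the force on the tool has changed by that much, and returns True; else False.
- manip.move_joints(angles): joint-space move.
- manip.let_go() and manip.close(force=None): open the fingers fully, or close them until they stop; force is the grip in N (None keeps the last).
- manip.wait(seconds).
- manip.solve_ik(position, orientation): joint angles nearest the present ones, or None.
- manip.snapshot(name): name is "side" or "top" or "wrist"; returns a dict with "image" (480x640x3 uint8, red, green, blue), "mtx" (3x3 intrinsics, pixels), "origin" and "orientation" of the camera in the world; the wrist camera has in their place "mount" (4x4, takes a point from camera to tool coordinates, whose origin is the TCP and whose axes are the flange's). Camera axes: x right, y up, looking along -z (the intrinsics and any distortion apply to the point x, -y, -z); pixel columns grow to the right and rows downward; lengths in mm; the calibration is good to about 2 mm. A picture is of the moment at which its call begins: read the wrist's pose just before it. There is no depth.
A pose or a line that the arm cannot do raises manip.Unreachable and nothing moves.
- manip.job_done(): hands the job in, once; it reports no verdict.
Readings, each from a call of its own:
- manip.get_t(): time.
- manip.get_q(): joint angles.
- manip.get_qvel(): joint speeds.
- manip.get_joint_efforts(): joint torques, N m.
- manip.get_ee_pos(): TCP position.
- manip.get_tool_rot(): TCP orientation.
- manip.get_wrist_force(): force on the tool from outside, world axes, zero at the start.
- manip.get_moment(): the same for the moment, N m.
- manip.get_opening(): finger opening in mm.
Only numpy, scipy, OpenCV 4.12 (cv2) and the standard library are available. Lean on these libraries where they do the work, as an engineer would, in place of code of your own. Each camera call takes 0.05 s, during which the arm holds its last target.

## Working session

There is one attempt and no reset: what is moved stays moved. The work goes in short steps, each a Python script; the robot and the scene stay as the last script left them, time stands still between calls to the robot, and variables do not carry over. Pictures are saved under pics/ and viewed, and the job is handed in when it is done.

```bash
mkdir -p pics; python3 - <<'E'
from bench import manip
import cv2,numpy as np
print(manip.get_t(),manip.tip_reach,manip.get_ee_pos(),manip.get_tool_rot(),manip.get_opening())
for n in["side","top","wrist"]:
    s=manip.snapshot(n)
    cv2.imwrite(f"pics/{n}0.png",s["image"][:,:,::-1])
    print(n,{k:np.round(np.array(v),3).tolist() for k,v in s.items() if k!="image"})
print(manip.get_t())
E
```

```text
0.0 22.0 [ 282.13868885 -557.04636607  243.42599786] [ 1.79869422e+02 -4.81105958e-03 -1.53152791e+02] 87.2189839311438
side {'mtx': [[601.364, 0.0, 322.386], [0.0, 601.364, 248.147], [0.0, 0.0, 1.0]], 'origin': [132.588, 941.665, 990.227], 'orientation': [51.709, -0.915, -160.647]}
top {'mtx': [[481.854, 0.0, 325.318], [0.0, 481.854, 239.818], [0.0, 0.0, 1.0]], 'origin': [362.589, -153.994, 1436.288], 'orientation': [5.282, 0.361, -91.468]}
wrist {'mtx': [[385.432, 0.0, 325.377], [0.0, 385.432, 242.998], [0.0, 0.0, 1.0]], 'mount': [[-0.0, 0.96, 0.279, 76.923], [1.0, 0.001, -0.0, -0.149], [-0.0, 0.279, -0.96, -139.955], [0.0, 0.0, 0.0, 1.0]]}
0.15
```

View pics/side0.png

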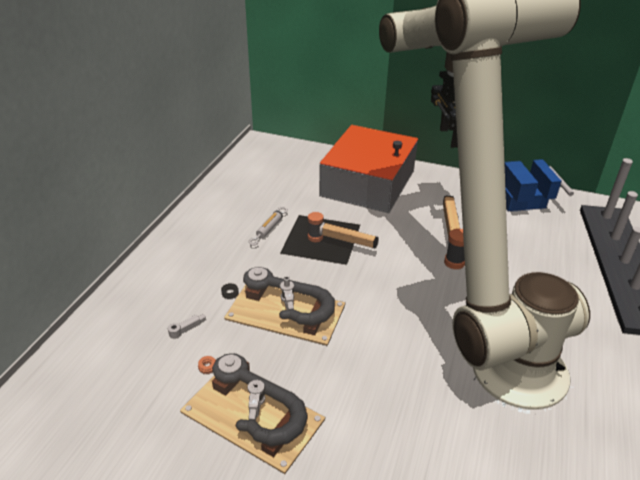

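View pics/top0.png

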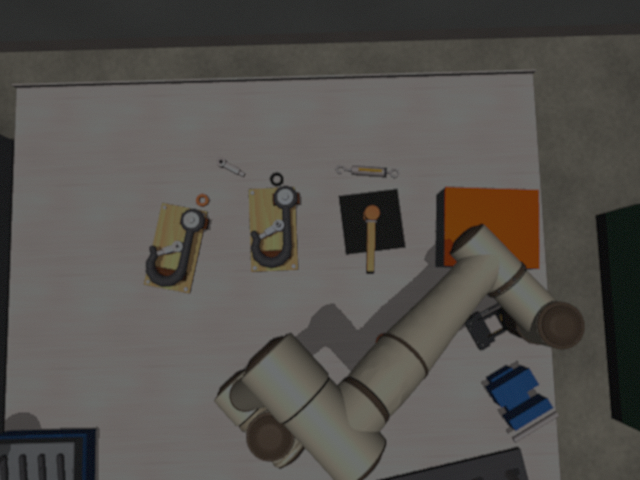

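View pics/wrist0.png

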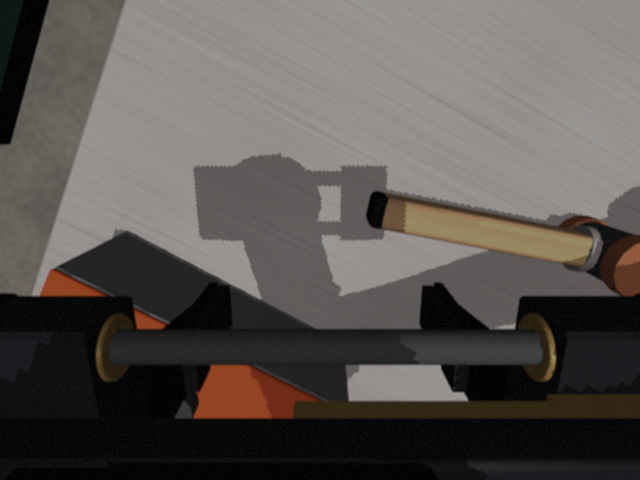

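Mallet candidates: the copper-headed one on the black mat (side 316,222; top 372,213), and the larger one lying or standing behind the arm (side 455,240). Hook candidates: the middle one, whose pin looks tall (side 287,285), and the near one with a flush pin (side 256,387). I'll check these in close crops.

```bash
cat > h.py <<'E'
import numpy as np, cv2
from scipy.spatial.transform import Rotation as Ro
def R(o): return Ro.from_euler('xyz',o,degrees=True).as_matrix()
F=np.diag([1.,-1,-1])
def cam(s,pos=None,rot=None):
    K=np.array(s["mtx"])
    if "mount" in s:
        T=np.array(s["mount"]); Rt=R(rot); return K,Rt@T[:3,:3]@F,np.array(pos)+Rt@T[:3,3]
    return K,R(s["orientation"])@F,np.array(s["origin"])
def ray(c,uv):
    K,Rc,o=c; d=Rc@np.linalg.solve(K,[uv[0],uv[1],1.]); return o,d/np.linalg.norm(d)
def plane(c,uv,z):
    o,d=ray(c,uv); return o+d*(z-o[2])/d[2]
def tri(obs):
    A=np.zeros((3,3));b=np.zeros(3);L=[]
    for c,uv in obs:
        o,d=ray(c,uv);P=np.eye(3)-np.outer(d,d);A+=P;b+=P@o;L.append((o,P))
    p=np.linalg.solve(A,b); return p,[float(np.linalg.norm(P@(p-o))) for o,P in L]
def proj(c,p):
    K,Rc,o=c; q=K@(Rc.T@(np.array(p)-o)); return q[:2]/q[2]
E
python3 - <<'E'
import cv2,numpy as np
a=cv2.imread('pics/side0.png');b=cv2.imread('pics/top0.png')
c1=cv2.resize(a[180:350,210:480],None,fx=2.9,fy=2.9,interpolation=cv2.INTER_CUBIC)
cv2.imwrite('pics/c1.png',c1)
b=cv2.convertScaleAbs(b,alpha=1.8)
cv2.imwrite('pics/c2.png',cv2.resize(b[150:300,140:410],None,fx=2.9,fy=2.9,interpolation=cv2.INTER_CUBIC))
cv2.imwrite('pics/c3.png',cv2.resize(a[340:475,170:340],None,fx=3.5,fy=3.5,interpolation=cv2.INTER_CUBIC))
E
```

```text
(no output)
```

View pics/c1.png

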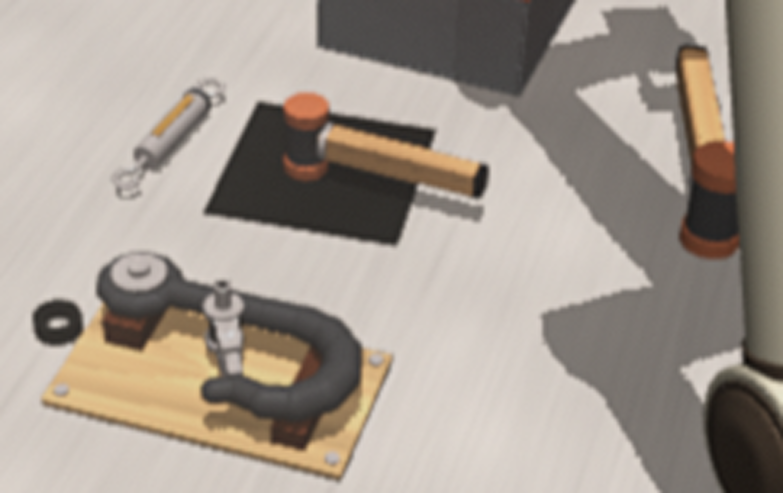

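View pics/c2.png

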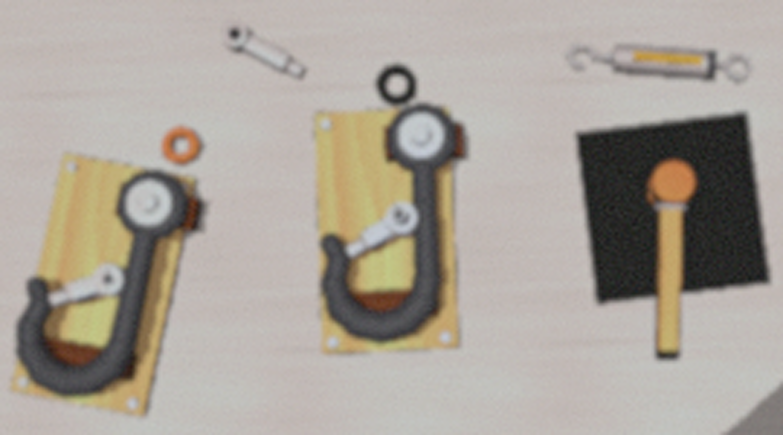

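View pics/c3.png

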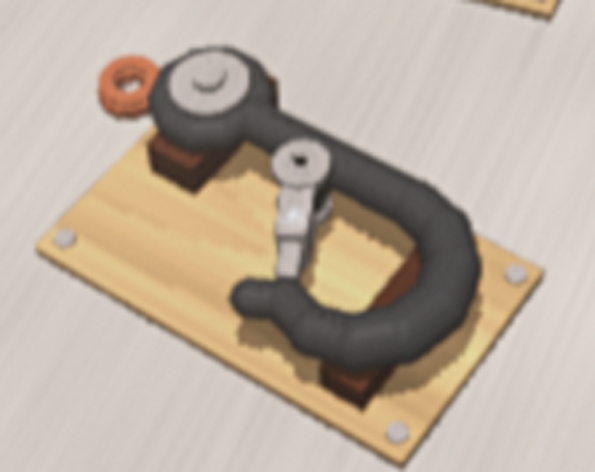

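Crops confirm the choice. The middle hook's pin stands proud (side 287,279; top 279,223), and the near hook's pin is flush. The smaller mallet is the one on the mat, with its head at side (315,217) and top (372,212). Next I triangulate.

```bash
cat > meas0.py <<'E'
from h import *
from bench import manip
S=manip.snapshot("side");T=manip.snapshot("top");cs,ct=cam(S),cam(T)
def blob(im,lo,hi,roi):
    hsv=cv2.cvtColor(im,cv2.COLOR_RGB2HSV);m=cv2.inRange(hsv,lo,hi)
    k=np.zeros_like(m);x0,y0,x1,y1=roi;k[y0:y1,x0:x1]=m[y0:y1,x0:x1]
    n,l,st,ce=cv2.connectedComponentsWithStats(k);i=1+np.argmax(st[1:,4]);return (l==i),ce[i],st[i]
# copper top
ms,c1,s1=blob(S["image"],(3,120,60),(14,255,255),(300,205,335,232))
mt,c2,s2=blob(T["image"],(3,120,40),(14,255,255),(355,200,390,226))
print("copper",c1,s1,c2,s2)
print("head top",tri([(cs,c1),(ct,c2)]))
mh,c3,s3=blob(T["image"],(14,60,40),(28,255,255),(360,215,385,276))
print('handle top',c3,s3,plane(ct,c3,54))
ys,xs=np.nonzero(mh)
vx,vy,x0,y0=cv2.fitLine(np.c_[xs,ys].astype(np.float32),cv2.DIST_L2,0,.01,.01).ravel()
a,b=[plane(ct,(x0+vx*t,y0+vy*t),54) for t in(-20,20)]
print("handle dir deg",np.degrees(np.arctan2(*(b-a)[1::-1])),np.degrees(np.arctan2(*(a-b)[1::-1])))
# black mat corners
g=cv2.cvtColor(T["image"],cv2.COLOR_RGB2GRAY);k=np.zeros_like(g);k[180:265,330:415]=(g[180:265,330:415]<45)*255
cn=max(cv2.findContours(k,0,2)[0],key=cv2.contourArea);r=cv2.minAreaRect(cn);bx=cv2.boxPoints(r)
P=np.array([plane(ct,p,4) for p in bx]);print("mat",P.round(1).tolist(),P.mean(0))
print("pin",tri([(cs,(286.6,278)),(ct,(279,223.4))]))
print("handle end",tri([(cs,(375.5,242)),(ct,(370,272.4))]))
E
python3 meas0.py
```

```text
copper [315.125 217.875] [308 212  15  13 144] [371.24875622 211.93532338] [363 205  18  15 201]
head top (array([ 566.69557252, -282.23702309,   66.75965228]), [0.48122346565043095, 0.4812234656503963])
handle top [370.32574032 245.07517084] [366 222  10  50 439] [ 472.00240183 -277.58632672   54.        ]
handle dir deg -3.4124546777011218 176.5875453222989
mat [[626.2, -193.0, 4.0], [643.2, -368.5, 4.0], [469.8, -382.6, 4.0], [453.1, -209.0, 4.0]] [ 548.07427318 -288.28994975    4.        ]
pin (array([539.79450043, -18.07248398,  80.02328662]), [1.4570307549423465, 1.4570307549423196])
handle end (array([ 395.74406279, -275.02524471,   37.54453766]), [1.78603326872874, 1.786033268728899])
```

The first triangulation fits: mallet axis near (567,-282) and head direction about −3°. The pin is near (540,-18) at z≈80–88. I'll refine both with pairs of wrist views.

```bash
cat > look.py <<'E'
from h import *
from bench import manip
import pickle
out={}
q=manip.get_q()
for p,y in [((500,-280,47),-3),((500,-280,47),177),((540,-70,120),90),((540,-70,120),-90),((463,-60,250),0)]:
    print(p,y,manip.solve_ik(list(p),[180,0,y]))
for n,p in [("m1",(480,-325,240)),("m2",(480,-245,240)),("h1",(463,-60,250)),("h2",(463,25,250))]:
    manip.reach(list(p),[180,0,0]); manip.wait(.25)
    pos,rot=manip.get_ee_pos(),manip.get_tool_rot(); s=manip.snapshot("wrist")
    out[n]=(s,pos,rot); cv2.imwrite(f"pics/w_{n}.png",s["image"][:,:,::-1]); print(n,pos,rot,manip.get_t())
pickle.dump(out,open("views.pkl","wb"))
E
python3 look.py; python3 -c "
import cv2,numpy as np
for a,b in(('m1','m2'),('h1','h2')):
    x=[cv2.imread(f'pics/w_{k}.png')[:300,100:500] for k in(a,b)]
    cv2.imwrite(f'pics/ww_{a}.png',cv2.convertScaleAbs(np.hstack(x),alpha=1.5))
"
```

```text
(500, -280, 47) -3 [-1.30570709e+01  2.93806964e+01 -2.02535252e+01  2.54444375e-14
 -4.03657784e+01  1.00057071e+02]
(500, -280, 47) 177 [-1.30570709e+01  2.93806964e+01 -2.02535252e+01 -2.54444375e-14
 -4.03657784e+01 -7.99429291e+01]
(540, -70, 120) 90 [  9.6798003   21.46697317 -20.46193513   0.         -48.0710917
 170.3201997 ]
(540, -70, 120) -90 [  9.6798003   21.46697317 -20.46193513   0.         -48.0710917
  -9.6798003 ]
(463, -60, 250) 0 [ 1.26319540e+01  6.19462997e+00 -2.02345631e+01  2.54444375e-14
 -6.35708069e+01  7.73680460e+01]
m1 [ 479.82152025 -325.284619    239.99612699] [ 1.79999833e+02  8.05625107e-04 -4.02536627e-02] 2.4083
m2 [ 479.98096442 -245.80879527  239.81321679] [ 1.79998119e+02  1.34128705e-02 -7.84704919e-02] 3.125
h1 [463.13078322 -61.05797428 249.69822187] [ 1.79987145e+02  3.59772410e-02 -1.19164126e-01] 4.1917
h2 [462.97861186  24.15404898 249.95325393] [ 1.79993716e+02  9.23553806e-03 -9.12538329e-02] 4.925
```

View pics/ww_m1.png

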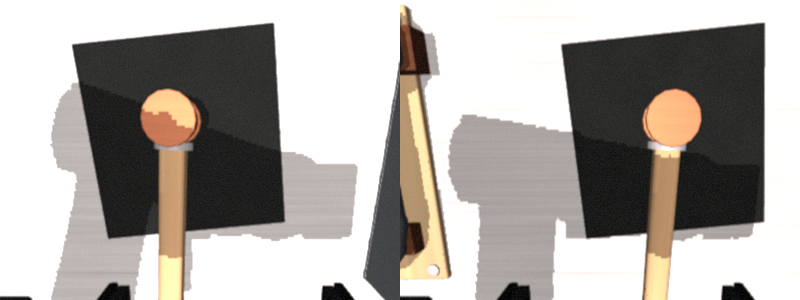

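View pics/ww_h1.png

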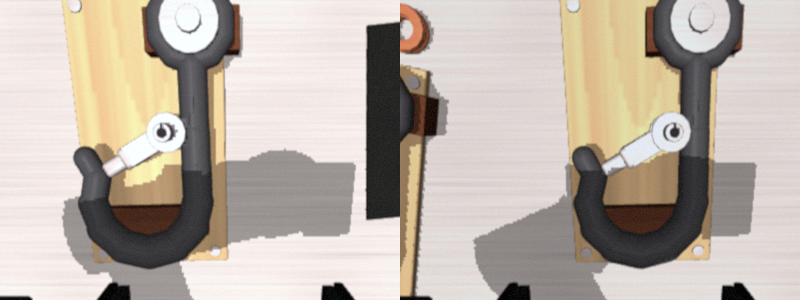

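Views m1/m2 show the copper top at (268,118) and (372,118), plus all four mat corners. Views h1/h2 show the ear near (266,133) and (371,131). I'll zoom on the ear and fit circles.

```bash
cat > m2.py <<'E'
from h import *
import pickle
V=pickle.load(open("views.pkl","rb"));C={k:cam(*v) for k,v in V.items()}
zs=[]
for k,(x,y) in (("h1",(266,133)),("h2",(371,131))):
    im=V[k][0]["image"][y-28:y+28,x-35:x+35,::-1];zs.append(cv2.resize(cv2.convertScaleAbs(im,alpha=1.0),None,fx=5.5,fy=5.5,interpolation=cv2.INTER_CUBIC))
cv2.imwrite("pics/ear.png",np.hstack(zs))
# copper discs
cc={}
for k,x in(("m1",268),("m2",372)):
    hsv=cv2.cvtColor(V[k][0]["image"],cv2.COLOR_RGB2HSV)
    m=cv2.inRange(hsv,(2,90,40),(18,255,255));m2=np.zeros_like(m);m2[80:142,x-45:x+45]=m[80:142,x-45:x+45]
    cn=max(cv2.findContours(m2,0,2)[0],key=cv2.contourArea);print(k,cv2.minEnclosingCircle(cn),cv2.boundingRect(cn))
mat={"m1":[(173,45),(373,24),(385,222),(208,238)],"m2":[(262,45),(464,24),(464,222),(286,238)]}
Z=[]
g={k:cv2.cvtColor(V[k][0]["image"],cv2.COLOR_RGB2GRAY) for k in mat}
for k in mat:
    p=cv2.cornerSubPix(g[k],np.array(mat[k],np.float32).reshape(-1,1,2),(5,5),(-1,-1),(3,30,.01));mat[k]=p.reshape(-1,2)
P=[]
for i in range(4):
    p,e=tri([(C["m1"],mat["m1"][i]),(C["m2"],mat["m2"][i])]);P.append(p);print(p.round(1),np.round(e,2))
P=np.array(P);print("mat",P.mean(0),np.linalg.norm(P-np.roll(P,1,0),axis=1))
d=P[1]-P[0]+P[2]-P[3];print("mat edge angle",np.degrees(np.arctan2(d[1],d[0]))+90)
E
python3 m2.py
```

```text
m1 ((270.0511779785156, 117.88582611083984), 31.780845642089844) (240, 88, 62, 54)
m2 ((371.3663330078125, 117.6825180053711), 30.925304412841797) (341, 88, 61, 54)
[ 630.2 -189.2    2.8] [0.03 0.03]
[ 647.  -367.6    2.7] [0.03 0.03]
[ 468.9 -384.6    2.4] [0.01 0.01]
[ 452.  -206.7    4.2] [0. 0.]
mat [ 549.53988984 -287.05106224    3.0158603 ] [179.02893386 179.20011893 178.887364   178.70226471]
mat edge angle 5.4142828605391315
```

View pics/ear.png

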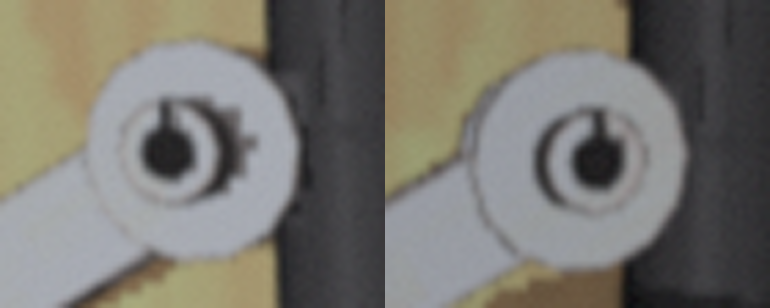

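```bash
cat > m3.py <<'E'
from h import *
import pickle
V=pickle.load(open("views.pkl","rb"));C={k:cam(*v) for k,v in V.items()}
print("head top",tri([(C["m1"],(267.9,117)),(C["m2"],(373.5,117))]))
print("pin top",tri([(C["h1"],(261.9,132.3)),(C["h2"],(374.5,132.1))]))
print("ear",tri([(C["h1"],(266.3,132.1)),(C["h2"],(371,131.9))]))
for k in("m1","m2"):
  x={"m1":268,"m2":373}[k]
  for z in(76,):print(k,plane(C[k],(x,117),z))
# handle: edges of wood in rows 160..290 -> mid line, triangulate
pts={}
for k,x in(("m1",(245,305)),("m2",(330,405))):
    hsv=cv2.cvtColor(V[k][0]["image"],cv2.COLOR_RGB2HSV);m=cv2.inRange(hsv,(10,60,40),(30,255,255))
    for r in(165,200,235,270):
        c=np.nonzero(m[r,x[0]:x[1]])[0]+x[0];pts[k,r]=(c.min(),c.max());
        p=[plane(C[k],(u,r),54) for u in(c.min(),c.max()+1)]
        print(k,r,c.min(),c.max(),len(c),p[0].round(1),p[1].round(1))
ims=[V[k][0]["image"][75:290,x-80:x+60,::-1] for k,x in(("m1",268),("m2",373))]
cv2.imwrite("pics/hd.png",cv2.convertScaleAbs(cv2.resize(np.hstack(ims),None,fx=2.7,fy=2.7,interpolation=cv2.INTER_CUBIC),alpha=1.3))
E
python3 m3.py
```

```text
head top (array([ 566.20771131, -282.36361293,   75.07915818]), [0.000332590925483215, 0.00033259092518276656])
pin top (array([538.36540626, -13.45072887,  86.04112107]), [0.06489133063866107, 0.06489133063845014])
ear (array([538.44509195, -13.40518281,  63.07099972]), [0.05398911967862557, 0.05398911967847365])
m1 [ 566.17734624 -282.56934838   76.        ]
m2 [ 566.17801418 -281.87964352   76.        ]
m1 165 258 287 30 [ 529.  -269.5   54. ] [ 528.9 -294.5   54. ]
m1 200 258 286 29 [ 499.6 -268.    54. ] [ 499.6 -292.8   54. ]
m1 235 259 284 26 [ 468.7 -267.4   54. ] [ 468.7 -290.1   54. ]
m1 270 259 283 25 [ 436.1 -265.8   54. ] [ 436.1 -288.2   54. ]
m2 165 352 379 28 [ 529.  -268.2   54. ] [ 528.9 -291.5   54. ]
m2 200 349 376 28 [ 499.6 -266.2   54. ] [ 499.6 -290.1   54. ]
m2 235 348 372 25 [ 468.7 -265.8   54. ] [ 468.7 -287.7   54. ]
m2 270 345 369 25 [ 436.2 -263.6   54. ] [ 436.2 -286.    54. ]
```

View pics/hd.png

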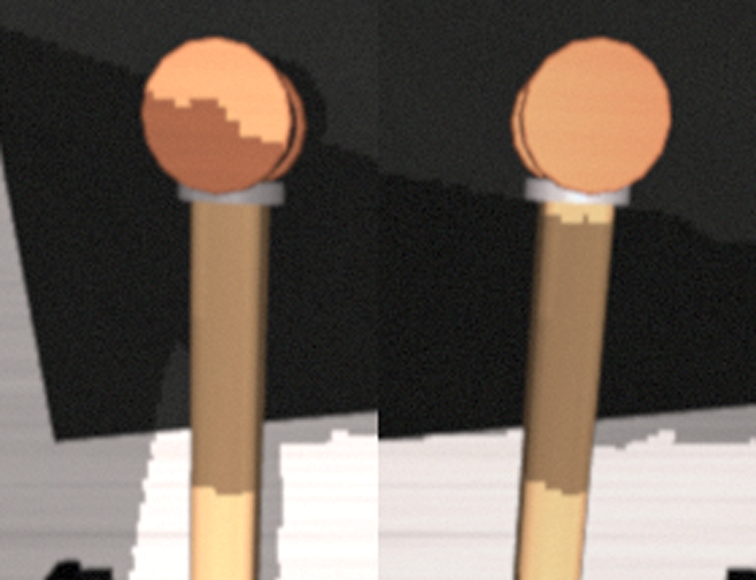

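Heights agree with the text: head top 75 against 76, ear 63 against 66, pin top 86 (about 23 proud), mat about 3. Next I grasp the handle 52 mm behind the head, lift, and take a look.

```bash
cat > grasp.py <<'E'
from h import *
from bench import manip
import pickle
hx,hy,yaw=566.2,-282.5,-3.1
d=np.array([np.cos(np.radians(yaw)),np.sin(np.radians(yaw))]);g=np.array([hx,hy])-52*d
manip.reach([*g,130],[180,0,yaw])
manip.servo_line([*g,46],velocity=120)
print(manip.get_ee_pos(),manip.get_t(),manip.get_wrist_force())
manip.close(60);print("open",manip.get_opening(),manip.get_ee_pos())
manip.servo_line([*g,150],velocity=120);manip.wait(.3)
pos,rot=manip.get_ee_pos(),manip.get_tool_rot();s=manip.snapshot("wrist");S=manip.snapshot("side")
pickle.dump((s,pos,rot,S),open("g.pkl","wb"))
print(pos,rot,manip.get_opening(),manip.get_wrist_force(),manip.get_t())
cv2.imwrite("pics/g_w.png",s["image"][:,:,::-1])
cv2.imwrite("pics/g_s.png",cv2.resize(S["image"][130:290,230:430,::-1],None,fx=3.5,fy=3.5,interpolation=cv2.INTER_CUBIC))
E
python3 grasp.py
```

```text
[ 515.07246661 -279.6508542    46.80227952] 7.0333 [ 0.62137815  0.29967059 -0.15072435]
open 22.01987143056229 [ 514.27538369 -279.56843099   45.97547548]
[ 514.0921556  -279.6248167   149.44105016] [-1.79987285e+02  6.03640001e-02 -3.10060112e+00] 21.738767566175788 [ 0.03616654  0.54525963 -5.0510835 ] 9.525
```

View pics/g_w.png

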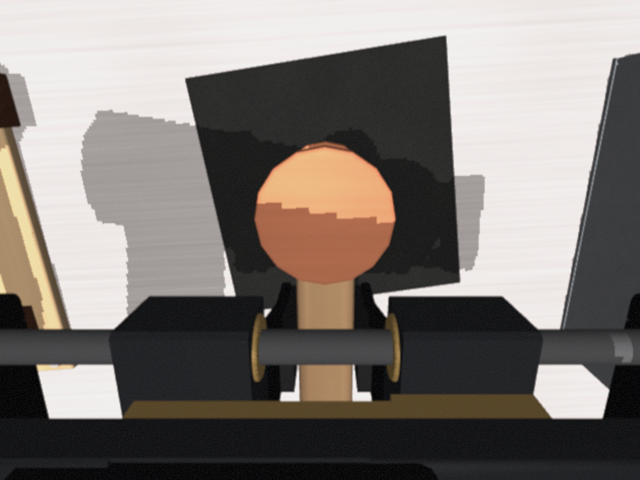

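View pics/g_s.png

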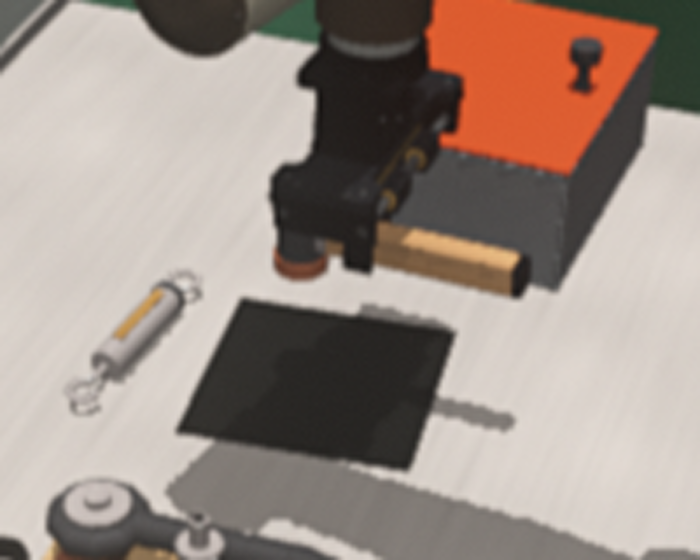

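The mallet is held, with its disc centred at (325,213). I'll check the tilt by comparing against the projected disc centre before striking.

```bash
python3 - <<'E'
from h import *
import pickle
from bench import manip
s,pos,rot,S=pickle.load(open("g.pkl","rb"));c=cam(s,pos,rot);Rt=R(rot)
f=lambda p:proj(c,np.array(pos)+Rt@np.array(p))
print("exp centre",f((52,0,-30)),"top",f((73,0,-30)),"bot",f((31,0,-30)),'l',f((52,-21,-30)),f((52,21,-30)))
for t in(-4,-2,2,4):
    a=np.radians(t);M=lambda x,z:(x*np.cos(a)+z*np.sin(a),0,-x*np.sin(a)*-1+z*np.cos(a))
    print(t,"top",f(M(73,-30)),"bot",f(M(31,-30)), "low front edge",f(M(73,42)))
print("0 low front",f((73,0,42)))
for y in(60,70,80):
    q=manip.solve_ik([538.4-52*np.cos(np.radians(y)),-13.4-52*np.sin(np.radians(y)),120],[180,0,y]);print(y,q)
E
```

```text
exp centre [324.37296776 217.65514816] top [324.28253107 143.27765042] bot [324.45443625 284.65697211] l [252.33880772 217.6849255 ] [396.41534754 217.62536743]
-4 top [324.21771511 136.33042539] bot [324.42955398 281.07060145] low front edge [324.72813572 145.88128494]
-2 top [324.25052484 139.72198627] bot [324.44190176 282.84719183] low front edge [324.73530201 142.0096691 ]
2 top [324.3137019  146.97503875] bot [324.46712171 286.49457686] low front edge [324.74909912 135.13302936]
4 top [324.34401406 150.79355539] bot [324.47992378 288.3548295 ] low front edge [324.75573123 132.11376305]
0 low front [324.74228963 138.42931145]
60 [ 11.54481953  19.03075879 -24.43454631   0.         -46.53469491
 138.45518047]
70 [ 10.92448155  19.76114734 -23.25822277   0.         -46.9806299
 149.07551845]
80 [ 10.47768179  20.52044128 -22.02186661   0.         -47.4576921
 159.52231821]
```

The tilt in the grip is under about 1°. I'll move over the pin with the handle pointing toward −y, away from the sound hook, and check from the side before striking.

```bash
cat > st.py <<'E'
from h import *
from bench import manip
Y=70.;PX,PY=538.4,-13.4;u=np.array([np.cos(np.radians(Y)),np.sin(np.radians(Y))]);L=51.5
T=np.array([PX,PY])-L*u
def crop(S,n,b=(170,340,210,410)):
    cv2.imwrite(n,cv2.resize(S["image"][b[0]:b[1],b[2]:b[3],::-1],None,fx=3.4,fy=3.4,interpolation=cv2.INTER_CUBIC))
E
python3 - <<'E'
from st import *
manip.servo_line([514.2,-279.6,190],velocity=150)
manip.reach([*T,190],[180,0,Y])
manip.servo_line([*T,152],velocity=100);manip.wait(.3)
print(manip.get_ee_pos(),manip.get_tool_rot(),manip.get_opening(),manip.get_wrist_force(),manip.get_t())
crop(manip.snapshot("side"),"pics/b0.png");s=manip.snapshot("wrist");cv2.imwrite("pics/b0w.png",s["image"][:,:,::-1])
E
```

```text
[521.10409209 -61.7884955  152.62090112] [ 1.79934211e+02 -3.37861516e-02  6.99987669e+01] 21.519346320240743 [-0.27994811 -0.35363146 -4.50351724] 11.65
```

View pics/b0.png

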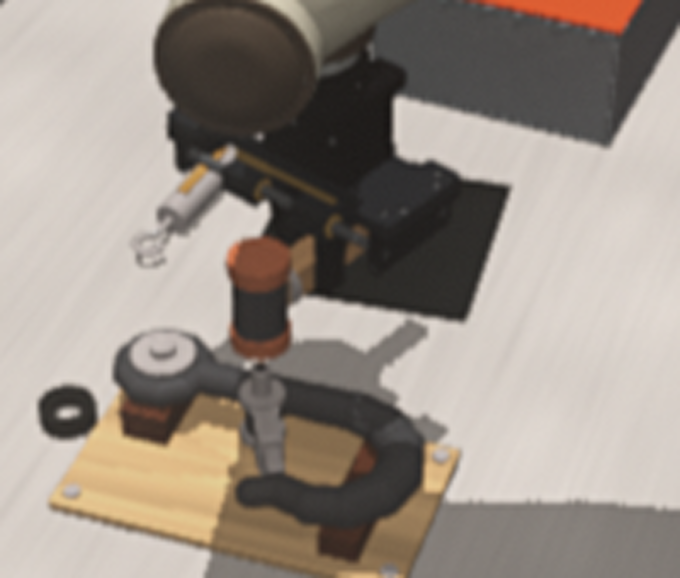

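View pics/b0w.png

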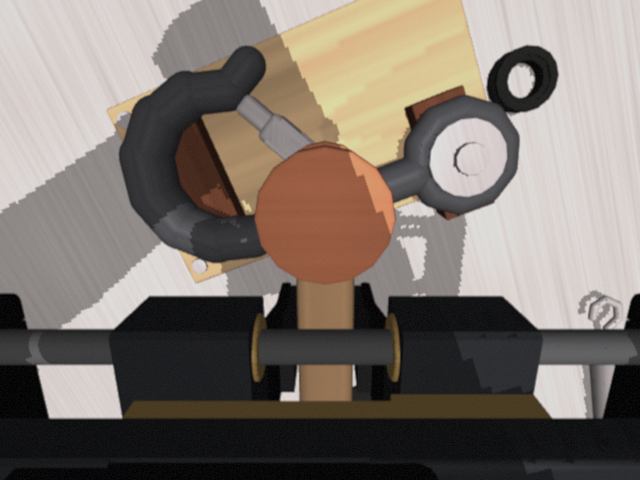

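The head stands squarely above the proud pin and clear of the eye bolt. First brisk blow, about 12 mm of drive.

```bash
python3 - <<'E'
from st import *
g=manip.servo_line([*T,117],velocity=220,guard=70)
print(g,manip.get_ee_pos(),manip.get_wrist_force(),manip.get_t())
manip.wait(.05);print(manip.get_ee_pos(),manip.get_wrist_force())
manip.servo_line([*T,160],velocity=150);manip.wait(.3)
print(manip.get_ee_pos(),manip.get_opening(),manip.get_t())
crop(manip.snapshot("side"),"pics/b1.png");s=manip.snapshot("wrist");cv2.imwrite("pics/b1w.png",s["image"][100:330,200:450,::-1])
E
```

```text
False [520.36532622 -61.82509413 116.80197953] [-0.17570711  0.76904613 -5.66466373] 12.0583
[520.2797982  -61.83568372 117.09376959] [ 0.07329783 -0.02912871 -5.29167002]
[520.22887104 -61.8612766  159.0316024 ] 21.241463160330927 12.8417
```

View pics/b1.png

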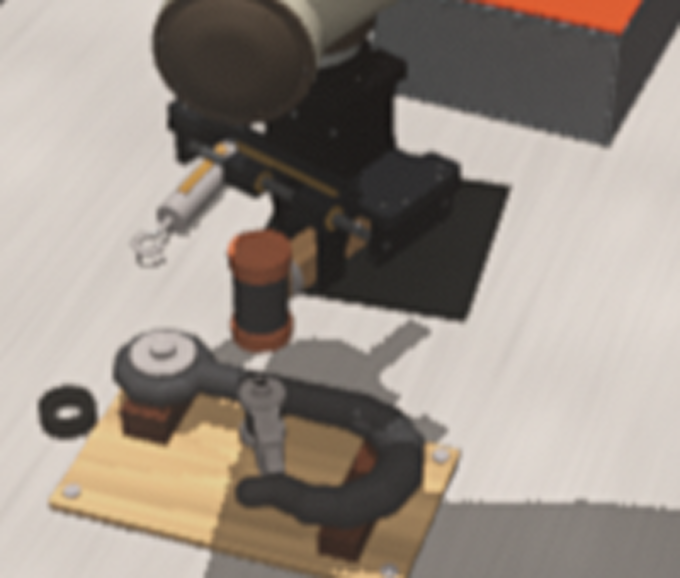

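View pics/b1w.png

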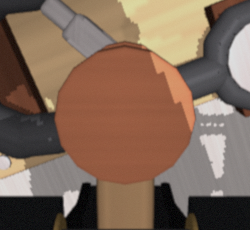

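The pin has dropped about as commanded and the mallet is still square in the grip. Second blow to home, guarded.

```bash
python3 - <<'E'
from st import *
manip.servo_line([*T,140],velocity=100)
g=manip.servo_line([*T,106],velocity=220,guard=60)
print(g,manip.get_ee_pos(),manip.get_wrist_force(),manip.get_t())
manip.wait(.05);print(manip.get_ee_pos(),manip.get_wrist_force())
manip.servo_line([*T,160],velocity=150);manip.wait(.3)
print(manip.get_ee_pos(),manip.get_opening(),manip.get_t())
crop(manip.snapshot("side"),"pics/b2.png",(250,320,250,340));s=manip.snapshot("wrist");cv2.imwrite("pics/b2w.png",s["image"][100:330,200:450,::-1])
E
```

```text
False [521.13097723 -61.77408545 106.46921852] [-1.20369667  0.09154837 -6.22372019] 13.6
[520.52000325 -61.78234985 106.37260937] [-6.68886566e-01  1.69826511e-03 -6.13360467e+00]
[520.26965492 -61.8861605  159.03687415] 21.567969890297494 14.4583
```

View pics/b2.png

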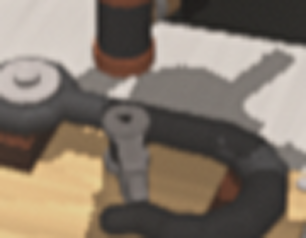

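View pics/b2w.png

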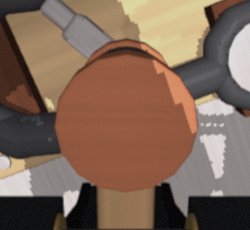

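The head has tipped slightly up in the grip, as expected at the stop. I'll back off and check the pin's height from two wrist views.

```bash
cat > chk.py <<'E'
from st import *
import pickle,sys
tag=sys.argv[1]
n=np.array([-u[1],u[0]]);out=[];zs=[]
for k,lat in enumerate((-45,45)):
    p=T-45*u+lat*n; manip.reach([*p,190],[180,0,Y]);manip.wait(.3)
    pos,rot=manip.get_ee_pos(),manip.get_tool_rot();s=manip.snapshot("wrist");out.append((s,pos,rot))
    c=cam(s,pos,rot);e=proj(c,(PX,PY,66));x,y=np.round(e).astype(int);print("exp ear",e,manip.get_t())
    im=s["image"][max(0,y-30):y+30,x-36:x+36,::-1];zs.append(cv2.resize(im,(396,330),interpolation=cv2.INTER_CUBIC));print(im.shape,x-36,max(0,y-30))
    cv2.imwrite(f"pics/{tag}_{k}.png",s["image"][:,:,::-1])
pickle.dump(out,open(tag+".pkl","wb"));cv2.imwrite(f"pics/{tag}.png",cv2.convertScaleAbs(np.hstack(zs),alpha=1.3))
E
python3 chk.py k1
```

```text
exp ear [257.0486827   98.60722453] 15.2917
(60, 72, 3) 221 69
exp ear [394.80076151  98.22974664] 16.0917
(60, 72, 3) 359 68
```

View pics/k1.png

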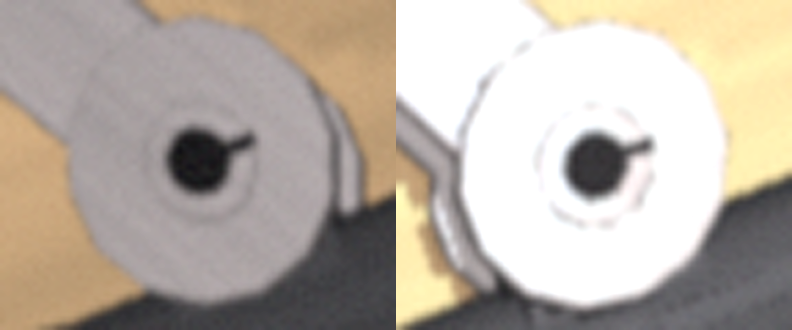

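View pics/k1_0.png

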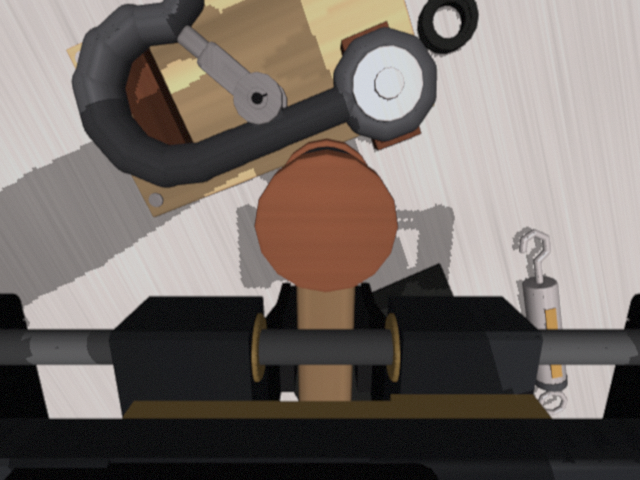

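In both views the pin ring is concentric with the ear. The relative shift is about 0.8 px over a 90 mm baseline, so it stands about 1.5 ± 1 mm proud, near flush. That isn't certain enough, so I'll give one more confirming blow and recheck.

```bash
python3 - <<'E'
from st import *
manip.reach([*T,150],[180,0,Y])
manip.servo_line([*T,136],velocity=100)
g=manip.servo_line([*T,105],velocity=220,guard=60)
print(g,manip.get_ee_pos(),manip.get_wrist_force(),manip.get_t())
manip.wait(.1);print(manip.get_ee_pos(),manip.get_wrist_force(),manip.get_moment())
manip.servo_line([*T,160],velocity=150)
print(manip.get_ee_pos(),manip.get_opening(),manip.get_t())
E
python3 chk.py k2
```

```text
False [520.53763376 -61.9827648  105.62237582] [ 0.10849947 -0.00916865 -5.33075691] 17.075
[520.2861583  -61.89744519 105.69149599] [ 3.06295908e-03  4.52170611e-01 -4.91246898e+00] [-0.38272047  0.0796452   0.02756306]
[519.97505055 -61.70406091 159.8077502 ] 21.447362752964068 17.6917
exp ear [257.24035024  98.42113987] 18.425
(60, 72, 3) 221 68
exp ear [394.81916334  98.2312523 ] 19.225
(60, 72, 3) 359 68
```

View pics/k2.png

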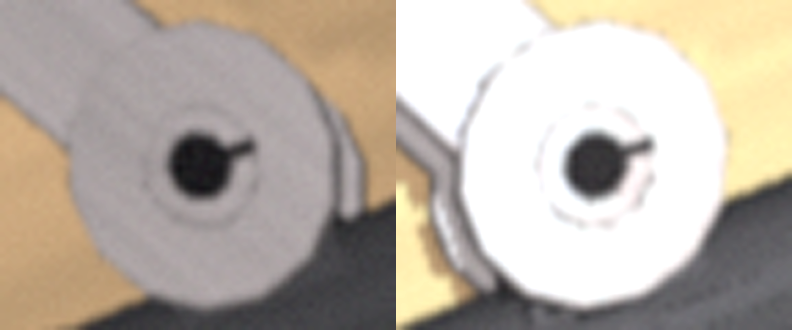

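View pics/k2_1.png

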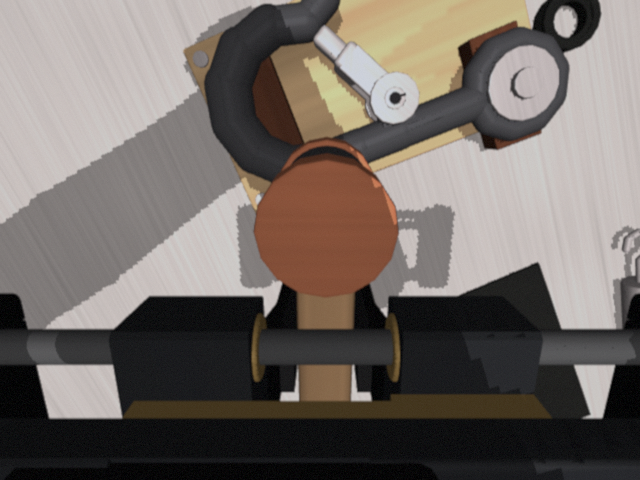

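The pin didn't move between checks, while the mallet tipped a further ~1° in the grip, so the pin is on its stop. Mallet tilt is now about 3° head-up. I'll set it down on the mat with 3° pitch compensation.

```bash
python3 - <<'E'
from st import *
yaw=-3.1;d=np.array([np.cos(np.radians(yaw)),np.sin(np.radians(yaw))]);g=np.array([552,-286.])-52*d
O=[180,3,yaw]
manip.servo_line([*manip.get_ee_pos()[:2],210],velocity=150)
manip.reach([*g,170],O);manip.servo_line([*g,62],velocity=100);manip.wait(.3)
print(manip.get_ee_pos(),manip.get_tool_rot(),manip.get_wrist_force(),manip.get_t())
s=manip.snapshot("wrist");cv2.imwrite("pics/p0w.png",s["image"][:,:,::-1]);crop(manip.snapshot("side"),"pics/p0.png",(150,290,230,430))
E
```

```text
[ 500.22285442 -283.25412624   62.37738002] [179.99302621   2.95809469  -3.10561021] [-0.1443681   0.19342828 -4.61530448] 21.9083
```

View pics/p0.png

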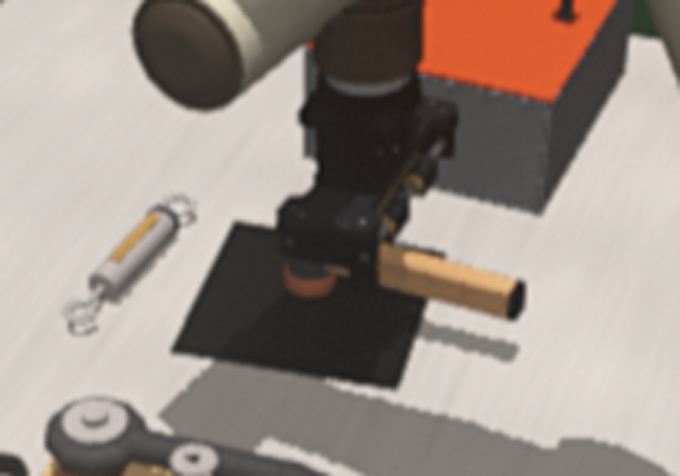

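View pics/p0w.png

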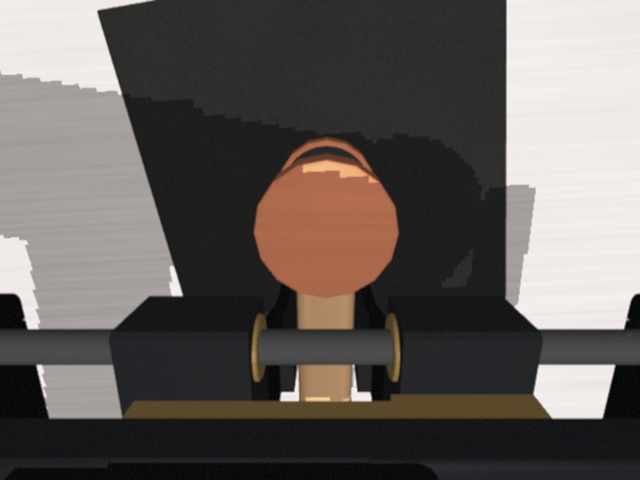

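The head is over the mat's middle. The rim gap (rows 138–160) indicates about 5° tilt in the grip, so I raise the compensation to 5°, lower with a guard and release.

```bash
python3 - <<'E'
from st import *
yaw=-3.1;d=np.array([np.cos(np.radians(yaw)),np.sin(np.radians(yaw))]);g=np.array([552,-286.])-52*d
manip.servo_line([*g,62],[180,4.8,yaw],velocity=40);manip.wait(.2)
f0=manip.get_wrist_force()
r=manip.servo_line([*g,43],velocity=20,guard=4)
print(r,manip.get_ee_pos(),f0,manip.get_wrist_force(),manip.get_t())
manip.wait(.2);p=manip.get_ee_pos();print(p,manip.get_wrist_force())
manip.let_go();manip.wait(.3);print(manip.get_opening())
S=manip.snapshot("side");crop(S,"pics/p1.png",(150,290,230,430))
manip.servo_line([*g,130],velocity=80)
manip.reach([475,-285,240],[180,0,0]);manip.wait(.3)
print(manip.get_t());pos,rot=manip.get_ee_pos(),manip.get_tool_rot()
s=manip.snapshot("wrist");cv2.imwrite("pics/p1w.png",s["image"][:,:,::-1]);crop(manip.snapshot("side"),"pics/p2.png",(150,320,230,430))
c=cam(s,pos,rot);print("exp",proj(c,(552,-286,76)),proj(c,(549.5,-287,4)))
E
```

```text
True [ 499.59396324 -283.11858698   45.57059224] [-0.52962665  0.00632805 -5.22674327] [-0.96954949  0.27615935  3.60751956] 23.2167
[ 499.49152412 -283.13552526   45.40950632] [-0.45658768 -0.56703609  6.38486997]
87.2606949422988
27.075
exp [326.76432884 129.02382464] [327.6441042  131.95855136]
```

View pics/p1w.png

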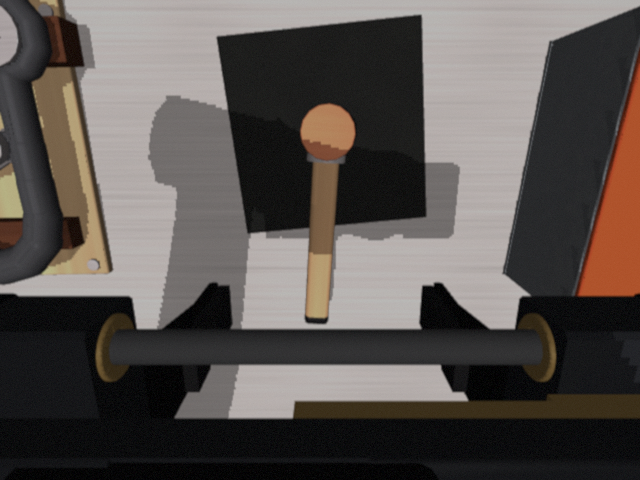

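View pics/p2.png

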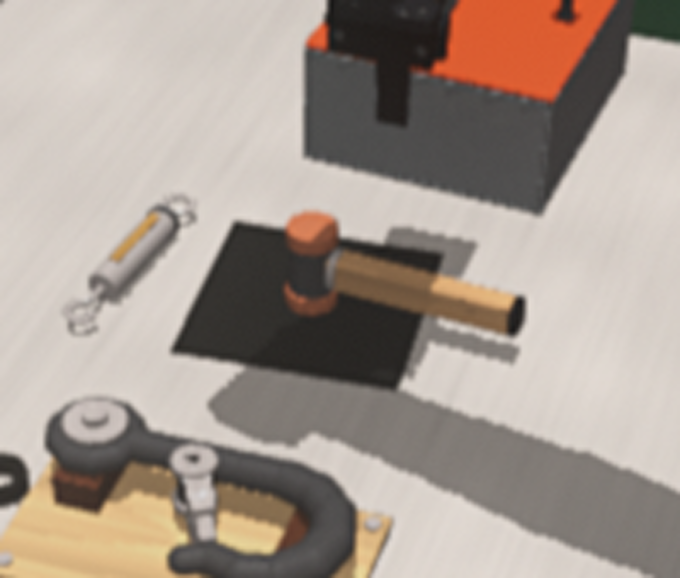

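The mallet stands upright near the mat's centre (disc at 328,131). With time to spare, I'll recheck the pin from the original two viewpoints, now unobstructed.

```bash
python3 - <<'E'
from st import *
import pickle
zs=[];o=[]
for p,b in (((463,-60,250),(266,133)),((463,25,250),(371,131))):
    manip.reach(list(p),[180,0,0]);manip.wait(.25)
    pos,rot=manip.get_ee_pos(),manip.get_tool_rot();s=manip.snapshot("wrist");o.append((s,pos,rot))
    x,y=b;zs.append(cv2.resize(s["image"][y-28:y+28,x-35:x+35,::-1],None,fx=5.5,fy=5.5,interpolation=cv2.INTER_CUBIC))
cv2.imwrite("pics/fin.png",np.hstack(zs));pickle.dump(o,open("fin.pkl","wb"));print(manip.get_t(),manip.get_wrist_force())
S=manip.snapshot("side");cv2.imwrite("pics/fin_side.png",S["image"][:,:,::-1])
E
```

```text
29.1083 [-0.04036244 -0.22817217 -0.20779806]
```

View pics/fin.png

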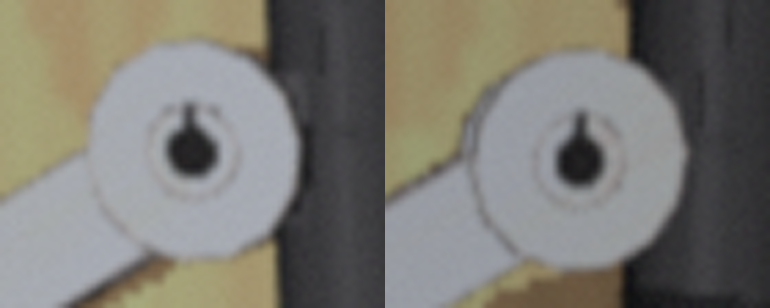

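View pics/fin_side.png

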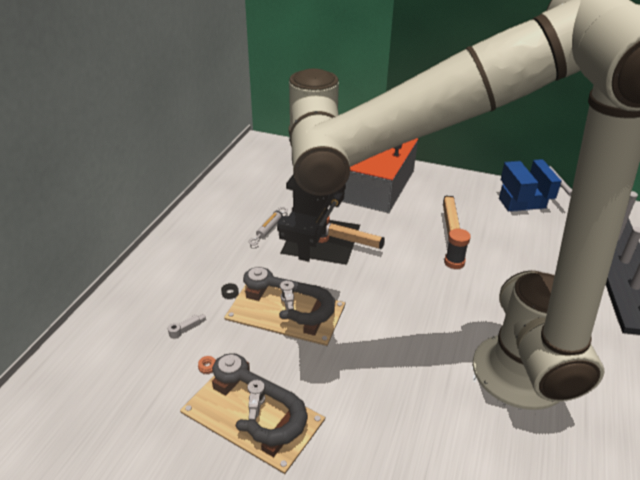

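The relative shift of pin to ear fell from 44.5 to about 2.5 zoomed px. With 23 mm proud at the start, about 1.3 mm or less remains, against 0.6 mm when home. Handing in.

```bash
python3 -c "
from bench import manip
manip.job_done();print(manip.get_t())"
```

```text
the job is handed in; nothing more can be done
the job is handed in; nothing more can be done
```

The proud pin is driven down to flush and the mallet stands upright on its mat again. I handed the job in at about 29 s of the 51 s allowed, and the hand-in reports no verdict.

- **What I did:** I gripped the smaller mallet by its handle and lifted it. I struck the middle hook's pin three times at a mean commanded speed of 220 mm/s: one blow part-way, one to the stop, and one to confirm. Then I set the mallet down near the mat's middle and backed away.
- **Pin:** The final two-view check puts the pin top about 1.3 mm above the ear, give or take 1 mm. Fully home is 0.6 mm and the limit is about 2.6 mm. The pin did not move under the third blow; the mallet only tipped further in the grip, so the pin was already on its stop.
- **Mallet:** It stands upright about 3 mm from the mat's centre. It had tipped about 5° in the grip from the blows, which I compensated for when setting it down.
- **Other things:** In the last side view the other hook and the loose items looked unmoved. I checked this only by eye.
- **Disagreements:** The measured ear height was 63 mm against the 66 mm given. The mat's top measured 3 mm against 4 mm. The readings I took just after the blows showed no contact force, so I never measured a peak force, nor the pin's speed during a blow.

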